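Secure the pipette rack and hang up the green pipette

ROBOT

A 7-joint arm with a two-finger parallel gripper is mounted at the origin on the work surface. World frame = base frame: x ahead of the robot, y to its left, z up, the work surface at z = 0. Lengths are in m, angles in rad, forces in N, time in s.
With the tool pointing down it reaches from about 0.425 to 0.925 m from the base axis. Payload 6.8 kg.
Tool frame: the origin (TCP) lies midway between the tips of the shut fingers; the grasp point (between the pads) lies 19 mm behind it; z points along the fingers, y is the line along which they close (so a half turn about z gives the same grasp; the last joint's range is limited). The gripper opens to 85 mm and grips with 20 to 120 N. Pads are 22 mm wide; open, the fingers measure 114 mm over their backs; the gripper's body (76 mm by 85 mm) begins 54 mm behind the grasp point. The pads swing forward as they close: fully open they stand 13 mm farther back than shut.
Start: joints at [-1.282, 0.477, 0.022, 1.555, -0.011, 1.109, -0.083], TCP at [0.261, 0.623, 0.231] pointing down, gripper open.
Joint ranges: [-2.96, 2.96], [-0.34, 2.1], [-1.41, 1.46], [0.24, 2.44], [-1.37, 4.51], [0.17, 1.92], [-2.96, 2.96]. Speed limits (rad/s): [2.39, 2.39, 3.14, 3.14, 3.14, 3.14, 3.14].

INTERFACE

Orientations are given as a rotation vector (axis times angle).
In Python, from bench import get_obs, grab_frame, camera_params, r gives the robot as it stands.
- The arm moves only by the shell command python3 -m jog 'ROWS' [FORCE]. ROWS is JSON, a list of rows, each an object of numbers: "rx", "ry", "rz": the turn, a rotation vector about the world's x, y, z scaled (see below); "x", "y", "z": the shift along the world's x, y, z scaled (see below); "jaw": the opening, from -1 (shut) to 1 (fully open). In form: [{"rx": .., "ry": .., "rz": .., "x": .., "y": .., "z": .., "jaw": ..}, ...]. A call has 1 to 8 rows; each row shifts and turns the commanded pose from where the row before left it; what a row does not reach is not made up. The controller multiplies each number of a shift by 60 mm and each number of a turn by 10 degrees. A row lasts 1/8 s, in which the tool goes at most 62.5 mm and 10.7 degrees, less where a joint would pass 70% of its speed; a pose out of reach is approached as far as the arm can. A call with a number of a shift or a turn outside -1 to 1 is refused whole. A call with a gripper value outside its range is refused whole. The fingers move at their own pace and stop on an object; FORCE is the grip in N (left out, the last holds). Time passes only in rows, so rows that do not move let the fingers close. It gives the time, the measured TCP pose, the force, the opening and the grip force at its end, in the units of the state.
- get_obs(): the state, without advancing time (a new reading comes with each control period).
- grab_frame(name): name is "scene" or "side" or "wrist"; returns the picture (384x512x3 uint8, red, green, blue); there is no depth.
- camera_params(name): a dict with "fx", "fy", "cx", "cy" (pixels), "R" (3x3) and "t" (3): a world point X has camera coordinates R X + t. Camera axes: x right, y down, z forward; pixel columns grow to the right and rows downward; lengths in m; the calibration is good to about 2 mm. A picture is of the moment at which its call begins: read the wrist's pose just before it. camera_params takes no time and is no camera call; for the wrist camera it gives the pose at the moment of the call.
- r.hand_in(): hands the job in; it is judged then, once.
The state is a dict: "clock": time; "joints": joint angles; "qvel": joint speeds; "tau": joint torques, N m; "tcp_pos": TCP position; "orientation": TCP orientation; "contact_force": force on the tool from outside, world axes, zero at the start; "moment": the same for the moment, N m; "grip_width": finger opening in m; "gripper_force": force on a finger pad.
Only numpy, scipy, OpenCV 4.12 (cv2) and the standard library are available. Lean on these libraries where they do the work, as an engineer would, in place of code of your own. Each camera call takes 0.05 s, during which the arm holds its last target. There are 200 camera calls.

TASK

The suction foot of the pipette rack is loose. First turn its orange knob clockwise until the clutch slips (clicks), and stop as soon as it does; then take the green pipette out of the charging cradle and hang it upright and square in the empty fork of the rack, lowered gently behind the lips, without knocking the pipettes beside it or the brown bottle, and let go.

Things in the scene. Friction and masses are not known exactly. Their poses are not given: they have to be found in the camera images.
- pipette: The green pipette, 186 mm long, 0.1 to 0.2 kg, loose, upright in the cradle. Origin at its lower tip, z up along it. Shaft 10 mm diameter to z 45 mm; white round stem 20 mm diameter to z 110; green flat shoulder z 110 to 118, 44 mm along y, 30 mm along x, whose y ends rest on a fork's two prongs; head above. Either way round may hang; hung, the origin lies 110 mm below home_seat.
- pipette_head (a point): Where to grip the green pipette: middle of its white flat-sided head, 146 mm above its origin, axes as the pipette's. Head 26 mm along x, 28 mm along y, from 28 mm below (shoulder top) to 22 mm above this point; a green button of 14 mm diameter ends 40 mm above it. Gripping across x keeps the fingers clear of rack neighbours. Keep the fingertips above the shoulder.
- cradle: Charging cradle, grey block 80 x 80 x 66 mm, fixed; origin under its centre. A square well of 24 mm, 60 mm deep, in its top holds the pipette (tip 6 mm above the bench, axes in line with the cradle's): lift the pipette straight up by at least 65 mm to clear it.
- rack: Pipette rack, fixed; origin on the bench under the middle of its row, x away from the robot, y along the row. Four forks at y = -90, -30, 30, 90 mm, open to -x, prong tops at 190 mm. One inner fork is empty, the rest hold pipettes (tops at 266 mm). A cross beam (x 24 to 36 mm, top at 194 mm) closes the back. The suction foot with its knob is at x 0, y -220 mm.
- home_seat (a point): Seat of the empty fork (green tag behind it): midway between its two prongs (8 mm wide, 25 mm gap, x -30 to 26 mm from here), level with their tops, 190 mm above the bench, midway between lips and beam; axes as the rack's. Each prong's front end has a lip (x -30 to -24 mm, 7 mm high): bring the shoulder in over it from -x and lower behind it.
- knob_grip (a point): Point on the orange knob's axis at the height to grip, 87 mm above the bench; turns with the knob. The knob is a bar 52 mm along this point's x, 18 mm thick along its y (grip across y), top 14 mm above and base disc 20 mm below this point; white pointer at -x. The aluminium collar below, 72 mm diameter with a red mark, turns with it until tight, then stands still while the knob slips.
- clamp_screw (a joint): Turn of the suction foot's screw (the collar) in rad, growing clockwise seen from above. Starts loose, between 0.1 and 0.8; tight against its stop at 1.2. Friction about 0.05 N m.
- clamp_clutch (a joint): Slip of the orange knob over the collar in rad, growing clockwise; starts at 0 and stays there until the screw is at its stop, then the clutch slips at a steady 0.18 N m. Clicked means slipped by 0.1 or more; stop well before 0.7. It stays where it is left.
- pip_left: One of three bystander pipettes already hanging in the rack, same build as pipette but with a blue shoulder and button. Loose; leave it hanging where it is. Origin at its lower tip.
- pip_mid: One of three bystander pipettes already hanging in the rack, same build as pipette but with a yellow shoulder and button. Loose; leave it hanging where it is. Origin at its lower tip.
- pip_right: One of three bystander pipettes already hanging in the rack, same build as pipette but with a red shoulder and button. Loose; leave it hanging where it is. Origin at its lower tip.
- bottle: Brown reagent bottle with blue cap, bystander, 66 mm diameter, 150 mm tall, standing loose on the bench beyond the rack's +y end. Origin under its centre.
Things that resemble listed ones, but are neither listed nor needed, are in the scene too. What is shaped like the pipette but purple or turquoise is not meant.

How it is judged:
On the way, in this order (a step that is already met when the one before it is completed fails the run):
1. the foot is tight and the knob's clutch has slipped by 0.1 to 0.7 rad, with the green pipette still in its cradle (value of joint clamp_screw above 1.15 rad and value of joint clamp_clutch between 0.1 and 0.7 rad and distance of pipette from where it was at the start of the episode below 0.03 m), for 0.1 s.
2. the green pipette is lifted clear of the cradle (height (world z) of pipette above 0.068 m), for 0.1 s.
3. the green pipette hangs in the empty fork, let go (x of pipette in the frame of home_seat between -0.015 and 0.015 m and y of pipette in the frame of home_seat between -0.006 and 0.006 m and z of pipette in the frame of home_seat between -0.114 and -0.106 m and angle between pipette's own z axis and vertical below 0.1 rad and angle between the y axis of pipette and the y axis of home_seat, either way round below 0.25 rad and contact force between the fingers and pipette below 0.1 N), for 0.2 s.
At the end, for the whole second after the job is handed in: Screw at its stop (over 1.15), knob slipped 0.1 to 0.7 rad; green pipette at rest in the empty fork: within 15 mm along, 6 mm across, 4 mm in height of its seat, upright to 0.1 rad, square to 0.25 rad; other pipettes moved under 10 mm, bottle under 20 mm (value of joint clamp_screw above 1.15 rad and value of joint clamp_clutch between 0.1 and 0.7 rad and x of pipette in the frame of home_seat between -0.015 and 0.015 m and y of pipette in the frame of home_seat between -0.006 and 0.006 m and z of pipette in the frame of home_seat between -0.114 and -0.106 m and angle between pipette's own z axis and vertical below 0.1 rad and angle between the y axis of pipette and the y axis of home_seat, either way round below 0.25 rad and linear speed of pipette below 0.02 m/s and distance of each of pip_left, pip_mid, pip_right from where it was at the start of the episode below 0.01 m and distance of bottle from where it was at the start of the episode below 0.02 m); the robot touches nothing.
It fails at once if the knob is turned on past the slip (clutch beyond 0.7 rad) (value of joint clamp_clutch above 0.7 rad).
It fails at once if a hanging pipette is knocked (its tip displaced by more than 12 mm or tilted by more than 0.15 rad) (distance of any of pip_left, pip_mid, pip_right from where it was at the start of the episode above 0.012 m or angle between any of pip_left, pip_mid, pip_right's own z axis and vertical above 0.15 rad).
It fails at once if the bottle is pushed more than 20 mm or tipped (distance of bottle from where it was at the start of the episode above 0.02 m or angle between bottle's own z axis and vertical above 0.2 rad).
It fails at once if the green pipette is dropped or slammed into the fork (over 0.3 m/s within 20 mm of its seat: a free fall of about 5 mm) (linear speed of pipette above 0.3 m/s and x of pipette in the frame of home_seat between -0.02 and 0.02 m and y of pipette in the frame of home_seat between -0.02 and 0.02 m and z of pipette in the frame of home_seat between -0.13 and -0.09 m).
It also fails if it takes over 54 s, if anything falls off the work surface, if the arm or the gripper's body presses on something with over 40 N, if the wrist force passes 120 N, or if a joint passes its speed limit or range.

## Working session

There is one attempt and no reset: what is moved stays moved. The work goes in short steps, Python scripts to look and compute and a shell command to move; the robot and the scene stay as the last step left them, time stands still between calls to the robot, and variables do not carry over. Pictures are saved under pics/ and viewed, at most 14 in all, crops included, and the job is handed in when it is done.

```bash
ls; mkdir -p pics; python3 - <<'E'
from bench import *
import cv2,numpy as np
np.set_printoptions(precision=4,suppress=True)
for n in ["scene","side","wrist"]:
    p=camera_params(n); f=grab_frame(n); cv2.imwrite(f"pics/{n}0.png",f[:,:,::-1])
    R=np.array(p["R"]);print(n,p["fx"],p["cx"],p["cy"],"pos",-R.T@np.array(p["t"]),"fwd",R[2])
print(get_obs())
E
```

```text
pics
scene 361.5253792326861 257.27801442881173 187.4056657258209 pos [ 0.9229 -0.2334  0.6649] fwd [-0.5639  0.3952 -0.7251]
side 374.2816009830383 258.26174173850427 192.9786433177057 pos [0.6941 0.5367 0.6724] fwd [-0.2708 -0.642  -0.7173]
wrist 307.76742543487666 253.8965527176905 191.5252892684234 pos [0.1882 0.6515 0.3722] fwd [ 0.2825 -0.1191 -0.9518]
{'clock': 0.15, 'joints': array([-1.2821,  0.4776,  0.0224,  1.5562, -0.0115,  1.1093, -0.0831]), 'qvel': array([-0.0005, -0.0027, -0.0018, -0.0049, -0.001 ,  0.0002,  0.0002]), 'tau': array([  0.002 , -59.6924,   1.6098, -28.1489,   0.0126,   0.0066,
         0.    ]), 'tcp_pos': array([0.2607, 0.6221, 0.2305]), 'orientation': array([-0.6192, -3.0798,  0.0022]), 'contact_force': array([-0.3798,  1.1764, -0.3362]), 'moment': array([-0.0035,  0.0246,  0.0091]), 'gripper_force': 0.0, 'grip_width': 0.08532898455609264}
```

View pics/scene0.png

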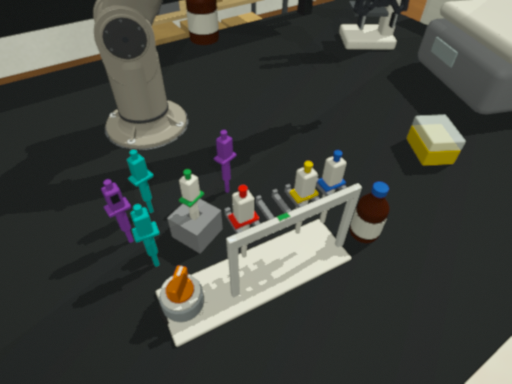

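View pics/side0.png

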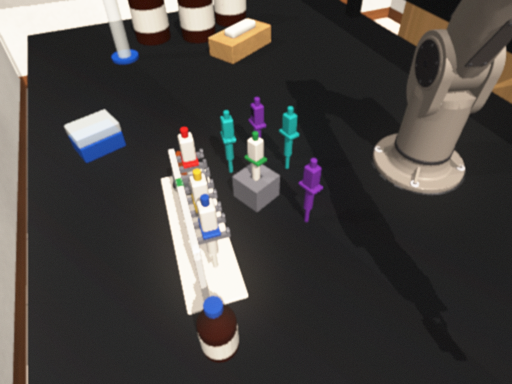

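The scene picture shows the green pipette at (190,185) in the grey cradle (197,223), and the rack with red (243,205), yellow (306,182) and blue (334,172). The empty fork with its green tag is at (283,217), the orange knob at (180,287) and the bottle at (370,212). In the side picture the green pipette is at (256,145).
Possible mix-ups: turquoise (140,165) and (145,225), purple (115,205) and (225,150). I choose the green one at (190,185). Next I cast rays and take zoomed crops.

```bash
cat > h.py <<'E'
import numpy as np,cv2
from bench import camera_params
np.set_printoptions(precision=4,suppress=True)
def ray(p,uv):
    R=np.array(p["R"]);c=-R.T@np.array(p["t"])
    d=R.T@np.array([(uv[0]-p["cx"])/p["fx"],(uv[1]-p["cy"])/p["fy"],1]);return c,d/np.linalg.norm(d)
def onz(p,uv,z):
    c,d=ray(p,uv);return c+d*(z-c[2])/d[2]
def tri(p1,a,p2,b):
    c1,d1=ray(p1,a);c2,d2=ray(p2,b)
    A=np.stack([d1,-d2],1);s=np.linalg.lstsq(A,c2-c1,rcond=None)[0]
    q1=c1+d1*s[0];q2=c2+d2*s[1];return (q1+q2)/2,np.linalg.norm(q1-q2)
def proj(p,X):
    q=np.array(p["R"])@X+np.array(p["t"]);return np.array([p["fx"]*q[0]/q[2]+p["cx"],p["fy"]*q[1]/q[2]+p["cy"]])
H={"green":((45,80),120,50),"red":((0,6),150,80),"yellow":((24,34),150,80),"blue":((105,120),150,50),"orange":((7,18),150,80)}
def blobs(img,name,amin=6):
    (a,b),s,v=H[name];h=cv2.cvtColor(img,cv2.COLOR_RGB2HSV)
    m=cv2.inRange(h,(a,s,v),(b,255,255))
    n,l,st,ce=cv2.connectedComponentsWithStats(m)
    return [(ce[i].round(1),st[i]) for i in range(1,n) if st[i,4]>=amin]
E
python3 - <<'E'
from h import *
S=camera_params("scene");D=camera_params("side")
for n in ["scene","side"]:
    im=cv2.imread(f"pics/{n}0.png")[:,:,::-1]
    for k in H: print(n,k,[(c,tuple(s)) for c,s in blobs(im,k)])
print(onz(S,(180,335),0),onz(S,(350,260),0),onz(D,(165,180),0),onz(D,(245,297),0))
i=cv2.imread("pics/scene0.png")[150:350,100:400];a=cv2.resize(i,None,fx=2.6,fy=2.6,interpolation=cv2.INTER_CUBIC)
cv2.imwrite("pics/c1.png",a)
i=cv2.imread("pics/side0.png")[90:310,120:330];a=cv2.resize(i,None,fx=2.7,fy=2.7,interpolation=cv2.INTER_CUBIC)
cv2.imwrite("pics/c2.png",a)
k=onz(S,(180,290),.09);print(k,proj(D,k))
E
```

```text
scene green [(array([186.9, 172.6]), (np.int32(183), np.int32(168), np.int32(9), np.int32(11), np.int32(71))), (array([190.9, 199.2]), (np.int32(178), np.int32(190), np.int32(27), np.int32(17), np.int32(118))), (array([282.6, 215.8]), (np.int32(277), np.int32(213), np.int32(12), np.int32(7), np.int32(53)))]
scene red [(array([242.4, 189.7]), (np.int32(238), np.int32(184), np.int32(10), np.int32(14), np.int32(99))), (array([242.4, 220.3]), (np.int32(228), np.int32(211), np.int32(32), np.int32(18), np.int32(193)))]
scene yellow [(array([429.9, 151.3]), (np.int32(407), np.int32(126), np.int32(54), np.int32(40), np.int32(868))), (array([307.9, 165.4]), (np.int32(304), np.int32(160), np.int32(10), np.int32(13), np.int32(92))), (array([302. , 195.8]), (np.int32(290), np.int32(189), np.int32(29), np.int32(14), np.int32(164)))]
scene blue [(array([337.2, 154.4]), (np.int32(333), np.int32(150), np.int32(10), np.int32(11), np.int32(77))), (array([329.4, 184.6]), (np.int32(318), np.int32(178), np.int32(28), np.int32(13), np.int32(131))), (array([379.8, 188.8]), (np.int32(372), np.int32(181), np
[... 1807 characters left out ...]
int32(297), np.int32(19), np.int32(21), np.int32(316)))]
side orange [(array([343.7,   1.1]), (np.int32(340), np.int32(0), np.int32(7), np.int32(4), np.int32(19))), (array([384.4,  14.3]), (np.int32(363), np.int32(8), np.int32(41), np.int32(16), np.int32(295))), (array([ 21.3, 242.7]), (np.int32(15), np.int32(77), np.int32(12), np.int32(307), np.int32(1583))), (array([177.6, 152.8]), (np.int32(176), np.int32(150), np.int32(4), np.int32(6), np.int32(20))), (array([180.1, 163.8]), (np.int32(179), np.int32(162), np.int32(3), np.int32(4), np.int32(10)))]
[ 0.6363 -0.1963  0.    ] [0.6919 0.1755 0.    ] [ 0.6432 -0.2067  0.    ] [0.5777 0.1868 0.    ]
[ 0.605  -0.1676  0.09  ] [177.5657 158.6593]
```

View pics/c1.png

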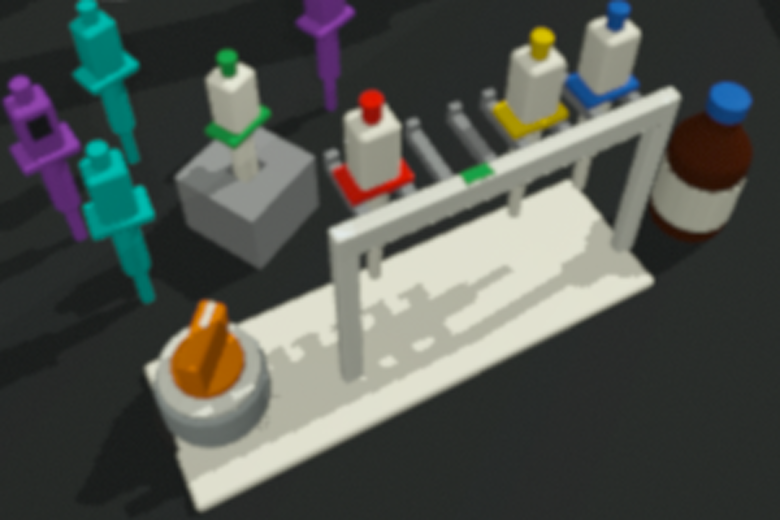

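View pics/c2.png

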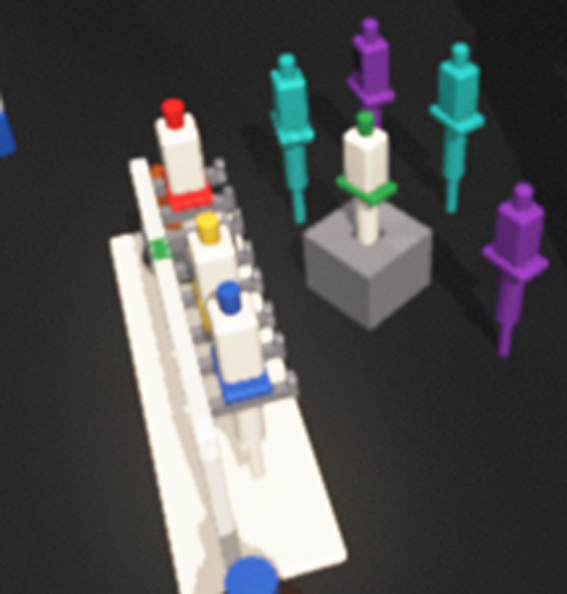

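Crops: the green pipette stands in the cradle with a white head at crop 1 (233,95). The empty fork lies between red and yellow, tag at (477,173), so rack y = -30. The knob's white pointer is at (208,315), and the foot is hidden behind the rack in the side view.

```bash
python3 - <<'E'
from h import *
S=camera_params("scene");D=camera_params("side")
T={}
for k,a,b in [("redB",(242.4,189.7),(183.8,130.9)),("blueB",(337.2,154.4),(204.3,199.8)),("redSh",(242.4,220.3),(190.2,163.5)),("blueSh",(329.4,184.6),(211,233.9)),("grB",(186.9,172.6),(254.6,134.9)),("grSh",(190.9,199.2),(256.2,160.3)),("tag",(282.6,215.8),(178.6,181.8)),("cap",(379.8,188.8),(212.7,306.9))]:
    T[k],g=tri(S,a,D,b);print(k,T[k],round(g,4))
d=T["blueB"]-T["redB"];yaw=np.arctan2(-d[0],d[1]);print("row",np.linalg.norm(d[:2]),"yaw",yaw)
y=np.array([-np.sin(yaw),np.cos(yaw),0]);x=np.array([np.cos(yaw),np.sin(yaw),0])
o=(T["blueB"]+T["redB"])/2;print("rack o",o,"seat",o-.03*y,"knob",o-.22*y,"tag rel",(T["tag"]-o)@x,(T["tag"]-o)@y)
k=o-.22*y
im=cv2.imread("pics/scene0.png")
# pointer: white px in orange area, bar-top pixel points
print("pointer/bar far end", [onz(S,u,.101) for u in [(180,270),(178,298),(175.5,268),(185,268)]])
# cradle top corners (crop1/2.6+off)
for u in [(178,69+150-2),(258,127)]: pass
c=[(100+176/2.6,150+178/2.6),(100+258/2.6,150+125/2.6),(100+318/2.6,150+168/2.6),(100+262/2.6,150+213/2.6)]
c=[onz(S,u,.066) for u in c];print("cradle",c,np.mean(c,0))
c=[(120+303/2.7,90+236/2.7),(120+366/2.7,90+198/2.7),(120+432/2.7,90+236/2.7),(120+370/2.7,90+278/2.7)]
c=[onz(D,u,.066) for u in c];print("cradle",c,np.mean(c,0))
E
```

```text
redB [ 0.5999 -0.0345  0.2598] 0.0007
blueB [0.6178 0.1458 0.2585] 0.0014
redSh [ 0.5984 -0.0339  0.1812] 0.0029
blueSh [0.6153 0.149  0.1789] 0.0044
grB [ 0.4473 -0.0623  0.1857] 0.0027
grSh [ 0.4451 -0.0635  0.1106] 0.0004
tag [0.6352 0.0221 0.1941] 0.0018
cap [0.6534 0.2558 0.1413] 0.0005
row 0.1811344674025131 yaw -0.09886206404620088
rack o [0.6088 0.0557 0.2592] seat [0.6059 0.0258 0.2592] knob [ 0.5871 -0.1633  0.2592] tag rel 0.0296123675937504 -0.030753199236861133
pointer/bar far end [array([ 0.5763, -0.1522,  0.101 ]), array([ 0.6224, -0.178 ,  0.101 ]), array([ 0.5683, -0.1571,  0.101 ]), array([ 0.5775, -0.1431,  0.101 ])]
cradle [array([ 0.429 , -0.1151,  0.066 ]), array([ 0.414 , -0.0329,  0.066 ]), array([ 0.4827, -0.014 ,  0.066 ]), array([ 0.498 , -0.0735,  0.066 ])] [ 0.4559 -0.0589  0.066 ]
cradle [array([ 0.5009, -0.0779,  0.066 ]), array([ 0.431 , -0.1017,  0.066 ]), array([ 0.3981, -0.0323,  0.066 ]), array([ 0.4676, -0.0073,  0.066 ])] [ 0.4494 -0.0548  0.066 ]
```

Every point matches the given sizes: row 181 mm, button heights 0.259 m and 0.186 m, tag at (+30, -31) mm in the rack frame. The knob is near (0.587, -0.163). I move there high up.

```bash
python3 -m jog '[{"x":0.2,"y":-0.5,"z":0.8},{"x":0.2,"y":-0.5,"z":0.8},{"x":0.39,"y":-0.93},{"x":0.39,"y":-0.93},{"x":0.39,"y":-0.93},{"x":0.39,"y":-0.93},{"x":0.39,"y":-0.93},{"x":0.39,"y":-0.93}]' 40
python3 -m jog '[{"x":0.39,"y":-0.93},{"x":0.39,"y":-0.93},{"x":0.3,"y":-0.8}]'
python3 - <<'E'
from bench import *
import cv2,pickle
pickle.dump(camera_params("wrist"),open("w1.pkl","wb"));f=grab_frame("wrist");cv2.imwrite("pics/w1.png",f[:,:,::-1])
print(get_obs()["joints"])
E
python3 -m jog '[{"x":0.3,"y":-0.7},{"x":0.39,"y":-0.93},{"x":0.39,"y":-0.93},{"x":0.2,"y":-0.5},{}]'
python3 - <<'E'
from bench import *
import cv2,pickle
pickle.dump(camera_params("wrist"),open("w2.pkl","wb"));f=grab_frame("wrist");cv2.imwrite("pics/w2.png",f[:,:,::-1])
print(get_obs()["joints"])
a=cv2.imread("pics/w1.png");cv2.imwrite("pics/w12.png",cv2.resize(cv2.vconcat([a[:384],f[:,:,::-1]]),(400*1,600)))
E
```

```text
[-1.28209433  0.47749632  0.02238183  1.55602428 -0.01150964  1.10928994
 -0.083111  ]
[-1.28208958  0.47735851  0.02238692  1.55586901 -0.01148655  1.10929261
 -0.08311005]validation failed for argument at $[0]...
validation failed for argument at $[0]...
validation failed for argument at $[0]...
```

```bash
python3 -m jog '[{"rx":0,"ry":0,"rz":0,"x":0.2,"y":-0.5,"z":0.8,"jaw":1},{"rx":0,"ry":0,"rz":0,"x":0.2,"y":-0.5,"z":0.8,"jaw":1},{"rx":0,"ry":0,"rz":0,"x":0.39,"y":-0.93,"z":0,"jaw":1},{"rx":0,"ry":0,"rz":0,"x":0.39,"y":-0.93,"z":0,"jaw":1},{"rx":0,"ry":0,"rz":0,"x":0.39,"y":-0.93,"z":0,"jaw":1},{"rx":0,"ry":0,"rz":0,"x":0.39,"y":-0.93,"z":0,"jaw":1},{"rx":0,"ry":0,"rz":0,"x":0.39,"y":-0.93,"z":0,"jaw":1},{"rx":0,"ry":0,"rz":0,"x":0.39,"y":-0.93,"z":0,"jaw":1}]' 40
```

```text
clock: 1.25
tcp_pos: [0.4257, 0.2258, 0.3275]
orientation: [0.619, 3.08, 0.001]
contact_force: [0.9, -0.3, -0.1]
grip_width: 0.0854
gripper_force: 0.0
```

```bash
python3 -m jog '[{"rx":0,"ry":0,"rz":0,"x":0.39,"y":-0.93,"z":0,"jaw":1},{"rx":0,"ry":0,"rz":0,"x":0.39,"y":-0.93,"z":0,"jaw":1},{"rx":0,"ry":0,"rz":0,"x":0.3,"y":-0.8,"z":0,"jaw":1},{"rx":0,"ry":0,"rz":0,"x":0,"y":0,"z":0,"jaw":1}]'
python3 - <<'E'
from bench import *
import cv2,pickle
pickle.dump(camera_params("wrist"),open("w1.pkl","wb"));f=grab_frame("wrist");cv2.imwrite("pics/w1.png",f[:,:,::-1])
E
python3 -m jog '[{"rx":0,"ry":0,"rz":0,"x":0.39,"y":-0.93,"z":0,"jaw":1},{"rx":0,"ry":0,"rz":0,"x":0.39,"y":-0.93,"z":0,"jaw":1},{"rx":0,"ry":0,"rz":0,"x":0.39,"y":-0.93,"z":0,"jaw":1},{"rx":0,"ry":0,"rz":0,"x":0.39,"y":-0.93,"z":0,"jaw":1},{"rx":0,"ry":0,"rz":0,"x":0,"y":0,"z":0,"jaw":1}]'
python3 - <<'E'
from bench import *
import cv2,pickle
pickle.dump(camera_params("wrist"),open("w2.pkl","wb"));f=grab_frame("wrist");cv2.imwrite("pics/w2.png",f[:,:,::-1])
a=cv2.imread("pics/w1.png");cv2.imwrite("pics/w12.png",cv2.resize(cv2.vconcat([a,f[:,:,::-1]]),(400,600),interpolation=cv2.INTER_AREA))
E
```

```text
clock: 1.75
tcp_pos: [0.4909, 0.0635, 0.3276]
orientation: [0.632, 3.076, -0.001]
contact_force: [-0.8, 0.6, -0.4]
grip_width: 0.0854
gripper_force: 0.0
clock: 2.42
tcp_pos: [0.5841, -0.1587, 0.3268]
orientation: [-0.627, -3.078, 0.004]
contact_force: [-0.9, 0.1, -0.6]
grip_width: 0.0851
gripper_force: 0.0
```

View pics/w12.png

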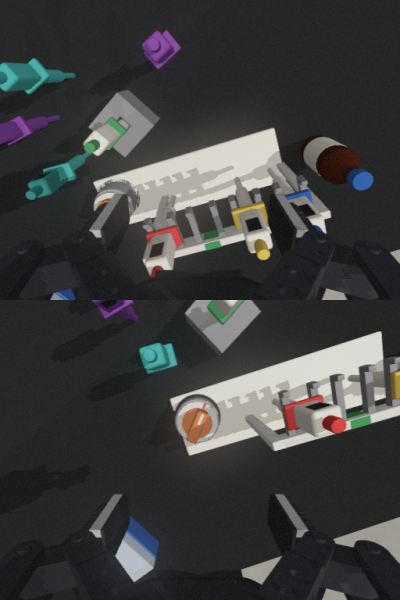

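Upper half: green pipette in its cradle at about (105,135), empty fork at (205,225) between red and yellow. Lower half: knob at (197,422), which is full-frame (252,156), with the finger pads clear of everything. Next is a close crop of the knob and the pipette.

```bash
python3 - <<'E'
from h import *
import pickle
W1=pickle.load(open("w1.pkl","rb"));W2=pickle.load(open("w2.pkl","rb"))
a=cv2.imread("pics/w2.png")[110:200,205:305];b=cv2.imread("pics/w1.png")[100:210,90:212]
a=cv2.resize(a,(500,450),interpolation=cv2.INTER_CUBIC);b=cv2.resize(b,None,fx=450/110,fy=450/110,interpolation=cv2.INTER_CUBIC)[:,:295*1+0]
b=cv2.resize(cv2.imread("pics/w1.png")[100:210,100:175],None,fx=4,fy=450/110*4/4.0909,interpolation=cv2.INTER_CUBIC)
c=np.zeros((450,800,3),np.uint8);c[:,:500]=a;c[:b.shape[0],500:500+b.shape[1]]=b;cv2.imwrite("pics/c3.png",c)
i1=cv2.imread("pics/w1.png")[:,:,::-1];i2=cv2.imread("pics/w2.png")[:,:,::-1]
for k in ["orange","red","yellow","green"]: print(k,[(c,tuple(map(int,s))) for c,s in blobs(i2,k)])
print("w1",[(c,tuple(map(int,s))) for c,s in blobs(i1,"green")],[(c,tuple(map(int,s))) for c,s in blobs(i1,"yellow")],[(c,tuple(map(int,s))) for c,s in blobs(i1,"blue")])
for n in ["redB"]: print(proj(W1,np.array([.5999,-.0345,.2585])))
E
```

```text
orange [(array([247.6, 160.7]), (234, 139, 33, 44, 742))]
red [(array([378.8, 142.6]), (363, 122, 51, 45, 576)), (array([261. , 135.5]), (260, 133, 3, 6, 8)), (array([427.9, 158.8]), (413, 148, 30, 23, 504))]
yellow [(array([506. ,  97.2]), (505, 95, 3, 5, 6)), (array([508.4, 101.9]), (506, 99, 6, 6, 11)), (array([509.9, 108. ]), (508, 102, 4, 11, 18)), (array([509. , 118.8]), (507, 116, 5, 7, 11))]
green [(array([282.7,  15.8]), (266, 0, 47, 30, 215)), (array([453.8, 146. ]), (444, 142, 24, 10, 119)), (array([461.6, 156.4]), (450, 149, 25, 16, 250))]
w1 [(array([140.5, 153.9]), (137, 151, 8, 7, 20)), (array([145.1, 160.1]), (142, 157, 7, 8, 18)), (array([152.5, 161.8]), (150, 160, 7, 4, 13)), (array([114. , 189.3]), (108, 183, 14, 13, 113)), (array([272.4, 314. ]), (263, 309, 20, 11, 137))] [(array([338.1, 270.8]), (336, 269, 5, 4, 9)), (array([339.6, 276.8]), (338, 274, 4, 6, 13))] [(array([460.6, 229.3]), (444, 216, 34, 28, 721)), (array([383.9, 249.2]), (365, 242, 35, 18, 245)), (array([406.9, 292.5]), (402, 289, 11, 8, 42)), (array([ 85.1, 376.9]), (71, 369, 26, 15, 222))]
[200.75   354.7523]
```

View pics/c3.png

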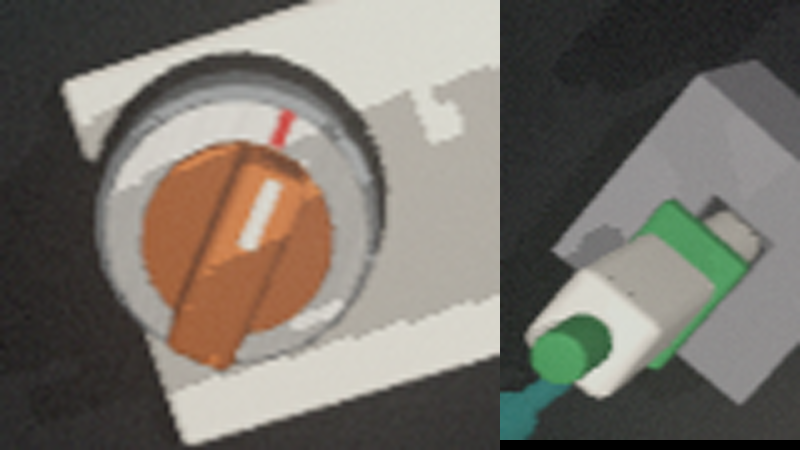

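```bash
python3 - <<'E'
from h import *
import pickle
W1=pickle.load(open("w1.pkl","rb"));W2=pickle.load(open("w2.pkl","rb"))
k=lambda u,z:onz(W2,(205+u[0]/5-.4,110+u[1]/5-.4),z)
g=lambda u,z:onz(W1,(100+(u[0]-500)/4-.4,100+u[1]/4-.4),z)
ang=lambda d:np.degrees(np.arctan2(d[1],d[0]))
A,B,C,E=[k(u,.101) for u in [(249,165),(318,190),(228,370),(170,345)]]
print(A,B,C,E,np.linalg.norm(A-B),np.linalg.norm(B-C),ang(C-B),ang(E-A),"ctr",(A+B+C+E)/4)
p,q=k((271,182),.101),k((250,246),.101);print("pointer",ang(q-p),np.linalg.norm(p-q),p,q)
# disc: ellipse extremes of orange disc z .067
d=[k(u,.067) for u in [(142,235),(332,235)]];print("disc",np.linalg.norm(d[0]-d[1]),(d[0]+d[1])/2)
P=[g(u,.124) for u in [(668,202),(750,265),(655,366)]]
print("sh",P,np.linalg.norm(P[0]-P[1]),np.linalg.norm(P[1]-P[2]),ang(P[1]-P[0]),ang(P[2]-P[1]),"ctr",(P[0]+P[2])/2)
b=g((560,355),.192);print("btn top",b)
Q=[g(u,.066) for u in [(555,250),(699,76),(741,403)]];print("cradle",Q,ang(Q[1]-Q[0]),ang(Q[2]-Q[0]),np.linalg.norm(Q[1]-Q[0]),np.linalg.norm(Q[2]-Q[0]))
D=camera_params("side")
from bench import get_obs
print(get_obs()["tcp_pos"])
E
```

```text
[ 0.5644 -0.1511  0.101 ] [ 0.5764 -0.1382  0.101 ] [ 0.6092 -0.1759  0.101 ] [ 0.5977 -0.1865  0.101 ] 0.017608900172518708 0.0499962640016581 -48.855881099261815 -46.736817635515855 ctr [ 0.5869 -0.1629  0.101 ]
pointer -40.91806453825823 0.016365365990408904 [ 0.5702 -0.1479  0.101 ] [ 0.5825 -0.1586  0.101 ]
disc 0.05026100705822892 [ 0.585  -0.1633  0.067 ]
sh [array([ 0.4259, -0.0476,  0.124 ]), array([ 0.4511, -0.035 ,  0.124 ]), array([ 0.467 , -0.0753,  0.124 ])] 0.028166200534390458 0.04328833317427196 26.495847524037497 -68.52964686571868 ctr [ 0.4464 -0.0615  0.124 ]
btn top [ 0.4462 -0.0613  0.192 ]
cradle [array([ 0.4264, -0.114 ,  0.066 ]), array([ 0.3956, -0.042 ,  0.066 ]), array([ 0.4987, -0.083 ,  0.066 ])] 113.1839204845375 23.223669800687304 0.07830555774413628 0.07865738259263977
[ 0.5839 -0.1556  0.3266]
```

Measurements agree: knob at (0.5865, -0.163) with its bar x axis at about -46° (bar 50 x 17.6 mm). The pipette is at (0.4464, -0.0614), x axis at 23° (shoulder 43 x 28 mm, cradle 78 mm). The tool's y axis is at 67°, so it needs -23°.

```bash
python3 -m jog '[{"rx":0,"ry":0,"rz":-0.8,"x":0.04,"y":-0.12,"z":-0.3,"jaw":1},{"rx":0,"ry":0,"rz":-0.8,"x":0,"y":0,"z":-0.3,"jaw":1},{"rx":0,"ry":0,"rz":-0.7,"x":0,"y":0,"z":-0.3,"jaw":1},{"rx":0,"ry":0,"rz":0,"x":0,"y":0,"z":0,"jaw":1}]'
python3 - <<'E'
from h import *
from bench import *
S=camera_params("scene");D=camera_params("side")
print("turq",[onz(S,(157,265),0),onz(S,(150,209),0)])
print("post",onz(S,(236,292),0.01))
o=get_obs();print(o["tcp_pos"],o["joints"],o["moment"],o["contact_force"])
E
```

```text
clock: 2.98
tcp_pos: [0.5855, -0.1588, 0.2718]
orientation: [-1.212, -2.894, -0.001]
contact_force: [0.1, 0.9, 0.7]
grip_width: 0.0855
gripper_force: 0.0
turq [array([ 0.477 , -0.1725,  0.    ]), array([ 0.325 , -0.1251,  0.    ])]
post [ 0.6249 -0.0693  0.01  ]
[ 0.5855 -0.1588  0.2718] [-0.3175  0.3767  0.6374  1.709  -0.2443  1.1399  1.1677] [-0.0079  0.0003  0.0228] [0.1132 0.8847 0.6918]
```

```bash
python3 -m jog '[{"rx":0,"ry":0,"rz":0,"x":0,"y":0,"z":-0.95,"jaw":1},{"rx":0,"ry":0,"rz":0,"x":0,"y":0,"z":-0.95,"jaw":1},{"rx":0,"ry":0,"rz":0,"x":0,"y":0,"z":-0.95,"jaw":0.2},{"rx":0,"ry":0,"rz":0,"x":0,"y":0,"z":0,"jaw":0.2}]'
python3 - <<'E'
from h import *
from bench import *
import pickle
o=get_obs();print(o["tcp_pos"],o["orientation"],o["contact_force"])
W=camera_params("wrist");f=grab_frame("wrist")
o=get_obs();print(o["tcp_pos"])
k=np.array([.5865,-.163,.101]);print(proj(W,k))
print([(c,tuple(map(int,s))) for c,s in blobs(f,"orange",30)])
cv2.imwrite("pics/w3.png",cv2.resize(f[:,:,::-1],(512,384)))
E
```

```text
clock: 3.48
tcp_pos: [0.5837, -0.1596, 0.0994]
orientation: [-1.212, -2.89, 0.001]
contact_force: [-0.6, 0.0, 0.8]
grip_width: 0.0523
gripper_force: 0.0
[ 0.5837 -0.1596  0.0994] [-1.2117 -2.8902  0.0011] [-0.5966  0.0086  0.7863]
[ 0.5859 -0.1609  0.1023]
[254.7637 259.9658]
[(array([254. , 245.9]), (214, 196, 80, 106, 4798))]
```

View pics/w3.png

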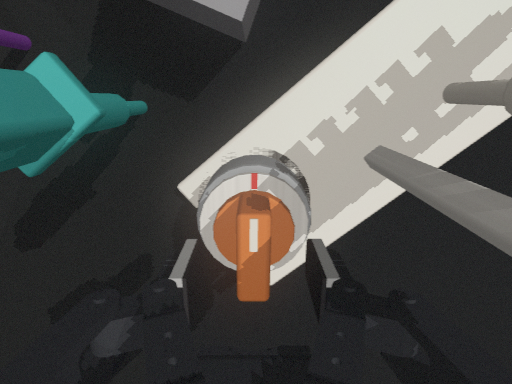

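The pads sit either side of the knob bar, with the bar at (254,250), vertical in the image and centred. The red mark lines up with the pointer. I lower and grip.

```bash
python3 -m jog '[{"rx":0,"ry":0,"rz":0,"x":0,"y":0,"z":-0.46,"jaw":0.2},{"rx":0,"ry":0,"rz":0,"x":0,"y":0,"z":0,"jaw":-1},{"rx":0,"ry":0,"rz":0,"x":0,"y":0,"z":0,"jaw":-1},{"rx":0,"ry":0,"rz":0,"x":0,"y":0,"z":0,"jaw":-1},{"rx":0,"ry":0,"rz":0,"x":0,"y":0,"z":0,"jaw":-1}]' 50
python3 - <<'E'
from bench import *
o=get_obs();print(o["tcp_pos"],o["contact_force"],o["moment"],o["joints"])
E
```

```text
clock: 4.15
tcp_pos: [0.587, -0.1631, 0.0776]
orientation: [1.22, 2.892, 0.001]
contact_force: [-3.0, -0.2, 6.2]
grip_width: 0.0169
gripper_force: 49.1
[ 0.58697731 -0.16312368  0.07764033] [-2.96959237 -0.23287178  6.23388353] [-0.06050735  0.66606017  0.05924046] [-0.20981138  0.60438823  0.51730761  1.8681773  -0.41409625  0.77397034
  1.30422133]
```

```bash
m(){ python3 -c "
from bench import *
o=get_obs();print(o['moment'],o['contact_force'])"; }
m; python3 -m jog '[{"rx":0,"ry":0,"rz":-0.8,"x":0,"y":0,"z":0,"jaw":-1},{"rx":0,"ry":0,"rz":-0.8,"x":0,"y":0,"z":0,"jaw":-1}]'; m
python3 -m jog '[{"rx":0,"ry":0,"rz":-0.5,"x":0,"y":0,"z":0,"jaw":-1}]'|grep ori;m
python3 -m jog '[{"rx":0,"ry":0,"rz":-0.5,"x":0,"y":0,"z":0,"jaw":-1}]'|grep ori;m
```

```text
[-0.06050735  0.66606017  0.05924046] [-2.96959237 -0.23287178  6.23388353]
clock: 4.4
tcp_pos: [0.5871, -0.1631, 0.0777]
orientation: [1.617, 2.69, 0.002]
contact_force: [-3.0, -1.8, 4.9]
grip_width: 0.0169
gripper_force: 49.1
[-0.21035472  0.55020009  0.05769208] [-3.01005101 -1.84509403  4.87391848]
orientation: [1.731, 2.618, 0.002]
[-0.13873797  0.58157799  0.06004356] [-2.66026082 -1.08209898  5.81591741]
orientation: [1.843, 2.541, 0.002]
[-0.14912018  0.60188132  0.0639845 ] [-3.70776624  0.29638116  5.26164489]
```

```bash
m(){ python3 -c "
from bench import *
o=get_obs();print(o['moment'],o['contact_force'])"; }
python3 -m jog '[{"rx":0,"ry":0,"rz":-0.5,"x":0,"y":0,"z":0,"jaw":-1}]'|grep ori;m
python3 -m jog '[{"rx":0,"ry":0,"rz":-0.5,"x":0,"y":0,"z":0,"jaw":-1}]'|grep ori;m
```

```text
orientation: [1.951, 2.459, 0.002]
[-0.24550069  0.56680495  0.18150809] [-3.00143641 -0.75547642  5.84135968]
orientation: [2.057, 2.371, 0.003]
[-0.37312257  0.6221398   0.16655559] [-4.37733322 -2.07643066  5.81456668]
```

```bash
m(){ python3 -c "
from bench import *
o=get_obs();print(o['moment'],o['contact_force'])"; }
python3 -m jog '[{"rx":0,"ry":0,"rz":-0.5,"x":0,"y":0,"z":0,"jaw":-1}]'|grep ori;m
python3 -m jog '[{"rx":0,"ry":0,"rz":-0.5,"x":0,"y":0,"z":0,"jaw":-1}]'|grep ori;m
```

```text
orientation: [2.158, 2.279, 0.003]
[-0.29455063  0.61451812  0.16270967] [-2.8583234  -1.5108444   5.87916338]
orientation: [2.255, 2.183, 0.003]
[-0.32531061  0.59695363  0.16619219] [-3.12715886 -0.90132448  4.78467089]
```

The moment rose from 0.06 to 0.17 N m at about 16°, and the tool has turned 15–20° since (0.26–0.35 rad of slip). I stop here, let go, lift and check.

```bash
python3 -m jog '[{"rx":0,"ry":0,"rz":0,"x":0,"y":0,"z":0,"jaw":1},{"rx":0,"ry":0,"rz":0,"x":0,"y":0,"z":0,"jaw":1},{"rx":0,"ry":0,"rz":0,"x":0,"y":0,"z":0,"jaw":1},{"rx":0,"ry":0,"rz":0,"x":0,"y":0,"z":0.4,"jaw":1},{"rx":0,"ry":0,"rz":0,"x":0,"y":0,"z":1,"jaw":1},{"rx":0,"ry":0,"rz":0,"x":0,"y":0,"z":1,"jaw":1},{"rx":0,"ry":0,"rz":0,"x":0,"y":0,"z":1,"jaw":1},{"rx":0,"ry":0,"rz":0,"x":0,"y":0,"z":0.8,"jaw":1}]'
python3 - <<'E'
from h import *
from bench import *
W=camera_params("wrist");f=grab_frame("wrist")
u=proj(W,np.array([.5865,-.163,.08])).astype(int);print(u,get_obs()["tcp_pos"],get_obs()["moment"])
c=f[max(u[1]-50,0):u[1]+50,u[0]-60:u[0]+60,::-1]
cv2.imwrite("pics/k2.png",cv2.resize(c,None,fx=5,fy=5,interpolation=cv2.INTER_CUBIC))
E
```

```text
clock: 6.15
tcp_pos: [0.5861, -0.1626, 0.3294]
orientation: [2.254, 2.187, 0.002]
contact_force: [0.7, 0.4, -0.8]
grip_width: 0.0855
gripper_force: 0.0
[253 156] [ 0.5885 -0.1641  0.3355] [-0.1647 -0.1718 -0.038 ]
```

View pics/k2.png

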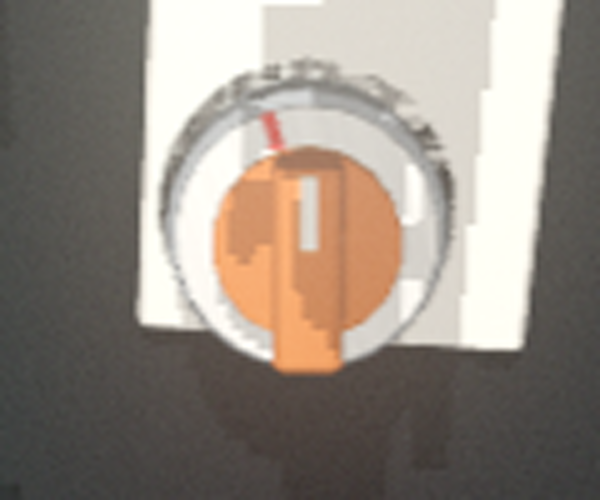

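The red mark at (272,130) is now about 19° (0.33 rad) behind the pointer at (308,180), so the clutch has slipped within limits. On to the pipette.

```bash
python3 -m jog '[{"rx":0,"ry":0,"rz":0.84,"x":-0.78,"y":0.56,"z":0,"jaw":1},{"rx":0,"ry":0,"rz":0.84,"x":-0.78,"y":0.57,"z":0,"jaw":1},{"rx":0,"ry":0,"rz":0.84,"x":-0.78,"y":0.57,"z":0,"jaw":1},{"rx":0,"ry":0,"rz":0,"x":0,"y":0,"z":0,"jaw":1}]'
cat >> h.py <<'E'
def still(n=6):
    from bench import get_obs,grab_frame
    P=[];F=[]
    for i in range(n):
        W=camera_params("wrist");f=grab_frame("wrist");o=get_obs();P.append(o["tcp_pos"]);F.append(o["contact_force"])
    w=o["orientation"];yaw=2*np.degrees(np.arctan2(w[1],w[0]))-90
    print("tcp",np.mean(P,0),"sd",np.std(P,0),"tooly",(yaw+90)%180-90,"F",np.mean(F,0),"t",o["clock"]);return W,f
E
python3 - <<'E'
from h import *
W,f=still()
cv2.imwrite("pics/w4.png",f[:,:,::-1])
for k in ["green"]:print([(c,tuple(map(int,s))) for c,s in blobs(f,k,15)])
for z in (.193,.115,.124):print(proj(W,np.array([.4464,-.0614,z])))
i=max(blobs(f,"green",15)[:1],key=lambda b:b[1][4])
E
```

```text
clock: 6.7
tcp_pos: [0.4429, -0.0578, 0.3268]
orientation: [-1.712, -2.63, -0.011]
contact_force: [1.0, 0.1, -0.2]
grip_width: 0.0855
gripper_force: 0.0
tcp [ 0.4461 -0.0604  0.3269] sd [0.0006 0.0008 0.0002] tooly 23.315040594189455 F [ 0.043  -0.2752 -0.0551] t 7.0
[(array([462.1, 171.6]), (451, 161, 24, 23, 261)), (array([478.1, 179. ]), (467, 168, 23, 24, 237)), (array([254.1, 183.8]), (249, 180, 12, 8, 40))]
[254.1863 180.1883]
[254.0981 162.0373]
[254.1064 163.7406]
```

```bash
python3 -m jog '[{"rx":0,"ry":0,"rz":0,"x":0.01,"y":-0.02,"z":-1,"jaw":1},{"rx":0,"ry":0,"rz":0,"x":0,"y":0,"z":-1,"jaw":1},{"rx":0,"ry":0,"rz":0,"x":0,"y":0,"z":-0.7,"jaw":0.4},{"rx":0,"ry":0,"rz":0,"x":0,"y":0,"z":-0.48,"jaw":0.2},{"rx":0,"ry":0,"rz":0,"x":0,"y":0,"z":0,"jaw":0.1},{"rx":0,"ry":0,"rz":0,"x":0,"y":0,"z":0,"jaw":-1},{"rx":0,"ry":0,"rz":0,"x":0,"y":0,"z":0,"jaw":-1},{"rx":0,"ry":0,"rz":0,"x":0,"y":0,"z":0,"jaw":-1}]' 40
python3 - <<'E'
from h import *
W,f=still(3)
E
```

```text
clock: 8.0
tcp_pos: [0.4471, -0.0613, 0.1369]
orientation: [1.722, 2.626, 0.003]
contact_force: [-0.0, 0.8, 3.1]
grip_width: 0.0255
gripper_force: 41.7
tcp [ 0.4471 -0.0613  0.1368] sd [0. 0. 0.] tooly 23.47886591840657 F [-0.2992 -0.2804  5.8221] t 8.15
```

```bash
python3 -m jog '[{"rx":0,"ry":0,"rz":0,"x":0,"y":0,"z":0.3,"jaw":-1},{"rx":0,"ry":0,"rz":0,"x":0,"y":0,"z":0.7,"jaw":-1},{"rx":0,"ry":0,"rz":0,"x":0,"y":0,"z":0.7,"jaw":-1},{"rx":0,"ry":0,"rz":0,"x":0,"y":0,"z":0.3,"jaw":-1},{"rx":0,"ry":0,"rz":0,"x":0,"y":0,"z":0,"jaw":-1}]'
python3 - <<'E'
from h import *
S=camera_params("scene")
W,f=still(2)
print("purple",onz(S,(227.5,190),0))
# rigid fit of rack from red, blue, knob, tag
A=np.array([[0,-.09],[0,.09],[0,-.22],[.03,-.03]]);B=np.array([[.5999,-.0345],[.6178,.1458],[.5865,-.163],[.6352,.0221]])
a,b=A-A.mean(0),B-B.mean(0);yaw=np.arctan2((a[:,0]*b[:,1]-a[:,1]*b[:,0]).sum(),(a*b).sum())
R=np.array([[np.cos(yaw),-np.sin(yaw)],[np.sin(yaw),np.cos(yaw)]]);o=B.mean(0)-R@A.mean(0)
print("yaw",np.degrees(yaw),"o",o,"res mm",1e3*(A@R.T+o-B)[:],"seat",o+R@[0,-.03],"pre",o+R@[-.11,-.03])
E
```

```text
clock: 8.78
tcp_pos: [0.447, -0.061, 0.2569]
orientation: [1.721, 2.627, 0.006]
contact_force: [-0.9, 0.0, -1.3]
grip_width: 0.0257
gripper_force: 41.3
tcp [ 0.446  -0.061   0.2555] sd [0.0003 0.0001 0.0003] tooly 23.499902003446323 F [ 0.0253 -0.1959 -1.7848] t 8.875
purple [0.3724 0.0612 0.    ]
yaw -5.7884039467410275 o [0.6087 0.0555] res mm [[-0.2853  0.4966]
 [-0.0314 -0.7212]
 [ 0.0036 -0.3405]
 [ 0.3131  0.5651]] seat [0.6057 0.0257] pre [0.4962 0.0368]
```

```bash
python3 -m jog '[{"rx":0,"ry":0,"rz":-0.73,"x":0.2,"y":0.4,"z":0,"jaw":-1},{"rx":0,"ry":0,"rz":-0.73,"x":0.21,"y":0.41,"z":0,"jaw":-1},{"rx":0,"ry":0,"rz":-0.73,"x":0.21,"y":0.41,"z":0,"jaw":-1},{"rx":0,"ry":0,"rz":-0.74,"x":0.21,"y":0.41,"z":-0.1,"jaw":-1},{"rx":0,"ry":0,"rz":0,"x":0,"y":0,"z":0,"jaw":-1}]'
python3 - <<'E'
from h import *
from bench import grab_frame
W,f=still(4)
g=grab_frame("scene");s=grab_frame("side")
S=camera_params("scene");D=camera_params("side")
a=[(c,tuple(map(int,k))) for c,k in blobs(g,"green",10)];b=[(c,tuple(map(int,k))) for c,k in blobs(s,"green",10)];print(a);print(b)
print("wrist",[(c,tuple(map(int,k))) for c,k in blobs(f,"green",20)])
top=cv2.resize(g[130:290,150:350,::-1],(400,320),interpolation=cv2.INTER_CUBIC);sd=cv2.resize(s[100:260,150:350,::-1],(400,320),interpolation=cv2.INTER_CUBIC)
w=cv2.resize(f[:,:,::-1],(360,270));c=np.zeros((590,800,3),np.uint8);c[:320,:400]=top;c[:320,400:]=sd;c[320:,:360]=w;cv2.imwrite("pics/c5.png",c);cv2.imwrite("pics/w5.png",f[:,:,::-1])
import pickle;pickle.dump(W,open("w5.pkl","wb"))
E
```

```text
clock: 9.5
tcp_pos: [0.4958, 0.0382, 0.248]
orientation: [2.329, 2.108, -0.006]
contact_force: [-0.4, -0.2, -0.5]
grip_width: 0.0254
gripper_force: 41.2
tcp [0.4953 0.0357 0.2489] sd [0.0001 0.0005 0.0004] tooly -5.878479864692565 F [-0.236  -0.1077 -0.6103] t 9.7
[(array([244.2, 152.6]), (231, 146, 29, 14, 158)), (array([282.6, 215.8]), (277, 213, 12, 7, 53))]
[(array([249.8, 120. ]), (246, 115, 8, 12, 76)), (array([252.8, 154.8]), (242, 149, 21, 11, 110)), (array([178.6, 181.8]), (177, 179, 5, 6, 23))]
wrist [(array([438.2, 203.8]), (430, 191, 18, 30, 367)), (array([460.2, 209.8]), (450, 195, 22, 30, 434)), (array([241.7, 207.4]), (228, 200, 36, 19, 324)), (array([254.5, 326.5]), (235, 310, 39, 33, 900))]
```

View pics/c5.png

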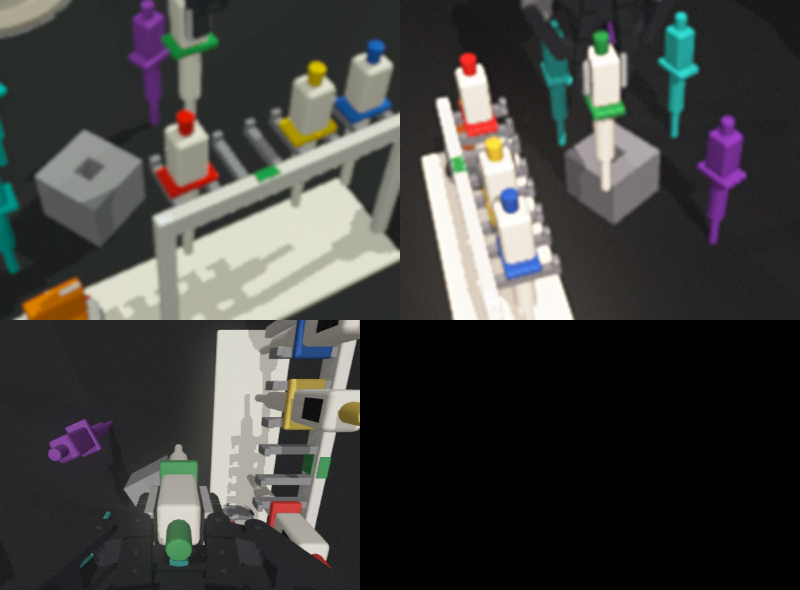

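Pipette is held upright and level, button at side crop (601,40) and shoulder at (605,108). The empty fork with its tag is clear in the scene crop (267,173) and the wrist picture (290,465). I check the held pipette's centre and sample the prong edges along the predicted row line.

```bash
python3 - <<'E'
from h import *
import pickle
W=pickle.load(open("w5.pkl","rb"));S=camera_params("scene");D=camera_params("side")
print("held shoulder",tri(S,(244.2,152.6),D,(252.8,154.8)),"btn side-ray at .305",onz(D,(249.8,120),.297))
y0=np.radians(-5.79);X=np.array([np.cos(y0),np.sin(y0),0]);Y=np.array([-np.sin(y0),np.cos(y0),0]);o=np.array([.6087,.0555,0])
for n,P,im in [("w",W,cv2.imread("pics/w5.png",0)),("s",S,cv2.imread("pics/scene0.png",0))]:
  for x in (-.012,-.004,.004):
    ys=np.arange(-.062,.003,.001)
    pr=np.array([proj(P,o+x*X+y*Y+np.array([0,0,.19])) for y in ys],np.float32)
    v=cv2.remap(im,pr[:,0:1].copy(),pr[:,1:2].copy(),cv2.INTER_LINEAR).ravel().astype(int)
    print(n,x,"from y=-62mm step1:",' '.join(map(str,v)))
E
```

```text
held shoulder (array([0.4928, 0.0374, 0.222 ]), np.float64(0.0022204863822903945)) btn side-ray at .305 [0.4959 0.0336 0.297 ]
w -0.012 from y=-62mm step1: 40 37 36 37 39 37 37 35 38 36 39 104 140 141 141 141 140 140 139 110 102 103 101 73 38 37 36 38 39 37 40 39 40 39 37 38 39 41 35 37 37 38 39 48 115 142 141 140 135 132 129 140 87 69 61 39 38 39 37 39 42 41 38 40 40
w -0.004 from y=-62mm step1: 38 39 37 38 38 36 37 39 35 38 38 101 141 140 140 141 140 140 139 109 101 100 80 58 37 33 37 38 37 37 41 35 37 36 37 37 38 34 37 37 36 38 35 42 89 108 105 106 106 105 106 106 70 67 61 39 38 37 38 39 36 35 36 39 40
w 0.004 from y=-62mm step1: 36 36 33 36 38 38 38 39 37 39 41 103 140 139 139 138 140 141 139 84 66 67 67 58 37 37 36 38 36 39 36 36 39 36 38 38 39 37 37 39 35 37 37 45 91 102 104 103 106 105 104 104 71 69 65 36 37 38 39 38 36 37 37 38 39
s -0.012 from y=-62mm step1: 57 43 42 42 46 51 60 69 81 94 110 123 136 142 145 145 143 137 124 104 79 60 46 41 41 41 41 41 40 40 40 40 41 41 41 42 44 48 57 66 75 84 94 106 119 130 135 138 137 133 123 109 89 68 55 44 42 41 41 42 42 43 46 49 56
s -0.004 from y=-62mm step1: 42 41 41 42 44 51 59 69 80 94 109 123 135 142 145 145 143 134 123 101 78 60 45 42 41 40 40 41 41 40 40 40 40 41 41 42 45 50 56 65 74 80 87 92 98 103 106 107 107 104 100 90 77 63 50 45 42 42 41 41 41 42 43 47 53
s 0.004 from y=-62mm step1: 42 41 42 43 45 51 60 70 82 95 110 124 135 142 145 145 142 135 121 100 78 57 46 42 41 41 41 41 41 42 41 41 41 42 42 43 45 50 57 65 73 80 86 92 98 103 106 107 106 104 97 87 76 62 52 46 42 41 41 42 42 43 44 48 55
```

```bash
python3 - <<'E'
from h import *
import pickle
W=pickle.load(open("w5.pkl","rb"));f=cv2.imread("pics/w5.png")[:,:,::-1]
y0=np.radians(-5.79);X=np.array([np.cos(y0),np.sin(y0),0]);Y=np.array([-np.sin(y0),np.cos(y0),0]);o=np.array([.6087,.0555,0])
rf=lambda p:((p-o)@X,(p-o)@Y)
print("tcp",rf(np.array([.4953,.0357,0])),"button",rf(onz(W,(254.5,326.5),.295)))
h=cv2.cvtColor(f,cv2.COLOR_RGB2HSV);m=cv2.inRange(h,(45,110,40),(85,255,255));m[:190]=0;m[240:]=0;m[:,:215]=0;m[:,290:]=0
ys,xs=np.nonzero(m);print("shoulder px",xs.min(),xs.max(),ys.min(),ys.max())
# shoulder top +y edge ends, z = .118+.118
for r in range(198,222,3):
    q=xs[ys==r]; print(r,(q.min(),q.max()) if len(q) else None,end=' ')
for u in [(228,200),(281,200)]:print(rf(onz(W,u,.236)))
print("pred shoulder +y edge",[proj(W,np.array([.4953,.0357,z])+.022*Y+s*X) for z in(.236,.228) for s in(-.015,.015)])
E
```

```text
tcp (np.float64(-0.11082399417963136), np.float64(-0.031139080173843176)) button (np.float64(-0.11064418040949033), np.float64(-0.038912518356677854))
shoulder px 227 280 200 229
198 None 201 (np.int64(228), np.int64(279)) 204 (np.int64(228), np.int64(280)) 207 (np.int64(228), np.int64(280)) 210 (np.int64(228), np.int64(280)) 213 (np.int64(228), np.int64(280)) 216 (np.int64(228), np.int64(280)) 219 (np.int64(228), np.int64(279)) (np.float64(-0.12466593461245157), np.float64(-0.00865385609313851))
(np.float64(-0.09641378391391954), np.float64(-0.00868659497361348))
pred shoulder +y edge [array([225.8544, 200.8604]), array([282.0839, 200.799 ]), array([227.1037, 196.0563]), array([280.841 , 195.9969])]
```

```bash
python3 - <<'E'
from h import *
from bench import grab_frame
import pickle
W=pickle.load(open("w5.pkl","rb"));D=camera_params("side");S=camera_params("scene")
y0=np.radians(-5.79);X=np.array([np.cos(y0),np.sin(y0),0]);Y=np.array([-np.sin(y0),np.cos(y0),0])
c=np.array([.4953,.0357,.118])
for n,z in [("btn bot",.168),("btn top",.186)]: print(n,[proj(W,c+[0,0,z]+s*.007*Y) for s in(-1,1)],"side",proj(D,c+[0,0,z]))
print("shoulder ctr side",proj(D,c+[0,0,.114]),"scene",proj(S,c+[0,0,.114]),"tip side",proj(D,c))
s=grab_frame("side");g=grab_frame("scene")
print([(c_,tuple(map(int,k))) for c_,k in blobs(s,"green",10)])
a=cv2.resize(s[105:205,220:290,::-1],None,fx=5.5,fy=5.5,interpolation=cv2.INTER_CUBIC)
f=cv2.imread("pics/w5.png")[180:360,200:310];b=cv2.resize(f,None,fx=3,fy=3,interpolation=cv2.INTER_CUBIC)
q=np.zeros((550,730,3),np.uint8);q[:550,:385]=a;q[:540,390:720]=b;cv2.imwrite("pics/c6.png",q)
E
```

```text
btn bot [array([254.0265, 308.9723]), array([253.9842, 279.289 ])] side [250.764  125.8443]
btn top [array([254.0237, 343.2082]), array([253.9743, 310.049 ])] side [250.5186 117.152 ]
shoulder ctr side [251.4453 149.9734] scene [244.5035 150.0208] tip side [252.6593 192.9734]
[(array([249.8, 120. ]), (246, 115, 8, 12, 76)), (array([252.8, 154.8]), (242, 149, 21, 11, 110)), (array([178.6, 182. ]), (177, 179, 5, 7, 24))]
```

View pics/c6.png

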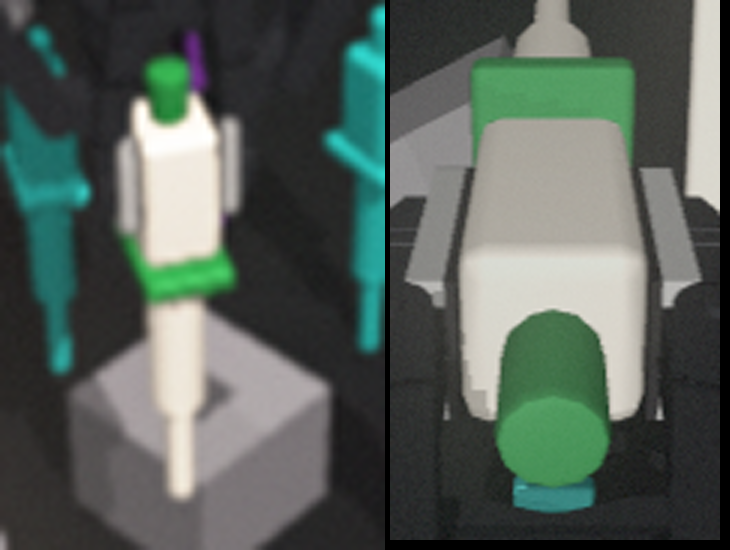

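The wrist crop puts the button's top face at rows 312–342, predicted 310–343, and the side view agrees, so the pipette is on the tool axis. Fork centre is y = -30.4 ± 0.4 mm and the tool is at -31.1 mm. I enter slowly over the lips.

```bash
python3 -m jog '[{"rx":0,"ry":0,"rz":0,"x":0.3,"y":-0.03,"z":-0.07,"jaw":-1},{"rx":0,"ry":0,"rz":0,"x":0.4,"y":-0.03,"z":-0.07,"jaw":-1},{"rx":0,"ry":0,"rz":0,"x":0.4,"y":-0.04,"z":-0.07,"jaw":-1},{"rx":0,"ry":0,"rz":0,"x":0,"y":0,"z":0,"jaw":-1},{"rx":0,"ry":0,"rz":0,"x":0,"y":0,"z":0,"jaw":-1}]'
cat >> h.py <<'E'
y0=np.radians(-5.79);X=np.array([np.cos(y0),np.sin(y0),0]);Y=np.array([-np.sin(y0),np.cos(y0),0]);O=np.array([.6087,.0555,0])
E
python3 - <<'E'
from h import *
from bench import get_obs
W,f=still(5);t=get_obs()["tcp_pos"];print("last",(t-O)@X,(t-O)@Y)
im=cv2.cvtColor(f,cv2.COLOR_RGB2GRAY)
for x in (-.004,.004,.012):
    pr=np.array([proj(W,O+x*X+y*Y+np.array([0,0,.19])) for y in np.arange(-.056,-.004,.001)],np.float32)
    print(x,cv2.remap(im,pr[:,:1].copy(),pr[:,1:].copy(),cv2.INTER_LINEAR).ravel().tolist())
print([(c,tuple(map(int,k))) for c,k in blobs(f,"green",20)])
cv2.imwrite("pics/w6.png",f[:,:,::-1])
E
```

```text
clock: 10.52
tcp_pos: [0.5613, 0.03, 0.2373]
orientation: [-2.332, -2.104, 0.001]
contact_force: [0.3, 0.3, -1.0]
grip_width: 0.0254
gripper_force: 41.2
tcp [0.5614 0.0305 0.2375] sd [0.0002 0.0002 0.0001] tooly -5.817903331013952 F [-0.0045  0.0235 -1.354 ] t 10.775
last -0.04429476079277233 -0.029487096587674688
-0.004 [115, 110, 108, 108, 109, 127, 140, 141, 141, 140, 141, 140, 140, 120, 107, 104, 104, 115, 164, 194, 174, 174, 174, 174, 174, 174, 173, 193, 213, 215, 215, 215, 215, 176, 174, 175, 175, 175, 137, 111, 111, 111, 112, 111, 109, 113, 82, 79, 81, 180, 176, 174]
0.004 [116, 120, 145, 169, 183, 164, 141, 141, 140, 142, 140, 141, 139, 93, 73, 74, 73, 101, 203, 179, 182, 187, 189, 193, 195, 199, 200, 204, 203, 198, 186, 189, 191, 193, 198, 200, 203, 204, 152, 109, 110, 110, 109, 110, 108, 109, 81, 78, 81, 178, 211, 195]
0.012 [215, 216, 215, 215, 214, 171, 140, 139, 140, 140, 142, 141, 141, 125, 105, 104, 103, 123, 215, 214, 214, 215, 215, 216, 215, 214, 216, 214, 214, 215, 215, 216, 215, 215, 214, 215, 215, 214, 154, 108, 107, 109, 108, 110, 108, 110, 83, 73, 80, 182, 215, 214]
[(array([351.7, 214.9]), (347, 200, 10, 30, 143)), (array([229.9, 211.6]), (227, 203, 10, 17, 36)), (array([368.6, 219. ]), (360, 204, 19, 31, 468)), (array([254.4, 326.6]), (236, 310, 37, 32, 863))]
```

```bash
python3 -m jog '[{"rx":0,"ry":0,"rz":0,"x":0.18,"y":-0.02,"z":0,"jaw":-1},{"rx":0,"ry":0,"rz":0,"x":0.18,"y":-0.02,"z":0,"jaw":-1},{"rx":0,"ry":0,"rz":0,"x":0.19,"y":-0.02,"z":0,"jaw":-1},{"rx":0,"ry":0,"rz":0,"x":0.19,"y":-0.02,"z":0,"jaw":-1},{"rx":0,"ry":0,"rz":0,"x":0,"y":0,"z":0,"jaw":-1},{"rx":0,"ry":0,"rz":0,"x":0,"y":0,"z":0,"jaw":-1}]'
python3 - <<'E'
from h import *
from bench import *
W,f=still(4);o=get_obs();t=o["tcp_pos"];print("rack",(t-O)@X,(t-O)@Y,o["moment"])
g=grab_frame("scene");s=grab_frame("side")
q=np.zeros((600,800,3),np.uint8)
q[:,:400]=cv2.resize(g[120:270,230:330,::-1],(400,600),interpolation=cv2.INTER_CUBIC)
q[:,400:]=cv2.resize(s[120:270,150:250,::-1],(400,600),interpolation=cv2.INTER_CUBIC);cv2.imwrite("pics/c7.png",q)
E
```

```text
clock: 11.52
tcp_pos: [0.6063, 0.0253, 0.2371]
orientation: [-2.332, -2.105, 0.001]
contact_force: [-0.2, 0.6, -1.6]
grip_width: 0.0254
gripper_force: 41.2
tcp [0.6062 0.0256 0.2373] sd [0.     0.0001 0.0001] tooly -5.8335930521715795 F [-0.3825 -0.5763 -1.2062] t 11.725
rack 0.0005167160244261618 -0.029944514262468216 [-0.0234  0.0431  0.0018]
```

View pics/c7.png

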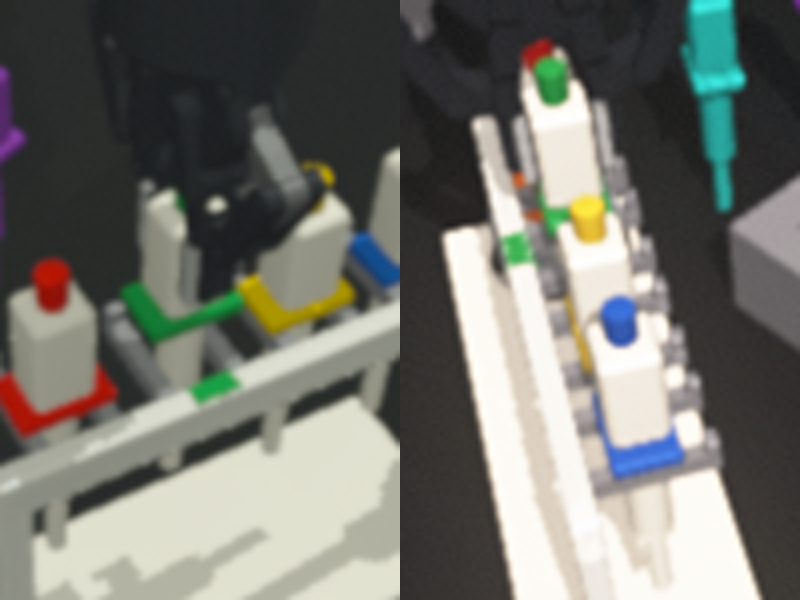

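The green pipette is over the empty fork, its stem between the prongs (scene crop (180,360)), and the neighbours stand untouched at (50,330) and (305,250). The forces are near zero. I lower it gently.

```bash
python3 -m jog '[{"rx":0,"ry":0,"rz":0,"x":0,"y":0,"z":-0.13,"jaw":-1},{"rx":0,"ry":0,"rz":0,"x":0,"y":0,"z":-0.13,"jaw":-1},{"rx":0,"ry":0,"rz":0,"x":0,"y":0,"z":-0.1,"jaw":-1},{"rx":0,"ry":0,"rz":0,"x":0,"y":0,"z":0,"jaw":-1}]' | egrep 'tcp|force'
python3 -c "
from h import *
still(3)"
python3 -m jog '[{"rx":0,"ry":0,"rz":0,"x":0,"y":0,"z":-0.03,"jaw":-1},{"rx":0,"ry":0,"rz":0,"x":0,"y":0,"z":-0.03,"jaw":-1},{"rx":0,"ry":0,"rz":0,"x":0,"y":0,"z":0,"jaw":-1}]' | egrep 'tcp|force'
python3 -c "
from h import *
still(3)"
```

```text
tcp_pos: [0.606, 0.0256, 0.2149]
contact_force: [-0.0, 0.5, -0.7]
gripper_force: 41.2
tcp [0.6065 0.0255 0.2156] sd [0.0001 0.     0.0002] tooly -5.84195128781991 F [ 0.0084  0.0732 -0.9316] t 12.475
tcp_pos: [0.6064, 0.0256, 0.212]
contact_force: [-0.0, -0.1, -1.1]
gripper_force: 41.2
tcp [0.6065 0.0256 0.2121] sd [0. 0. 0.] tooly -5.836029419987227 F [-0.1531 -0.212  -0.969 ] t 13.0
```

```bash
python3 -m jog '[{"rx":0,"ry":0,"rz":0,"x":0,"y":0,"z":-0.02,"jaw":-1},{"rx":0,"ry":0,"rz":0,"x":0,"y":0,"z":0,"jaw":-1}]' | egrep 'tcp|force'
python3 -m jog '[{"rx":0,"ry":0,"rz":0,"x":0,"y":0,"z":-0.02,"jaw":-1},{"rx":0,"ry":0,"rz":0,"x":0,"y":0,"z":0,"jaw":-1}]' | egrep 'tcp|force'
python3 -c "
from h import *
still(3)"
```

```text
tcp_pos: [0.6066, 0.0256, 0.211]
contact_force: [0.3, 0.1, -0.8]
gripper_force: 41.4
tcp_pos: [0.6066, 0.0256, 0.2109]
contact_force: [-2.7, 1.2, 8.3]
gripper_force: 42.6
tcp [0.6066 0.0256 0.2109] sd [0. 0. 0.] tooly -5.837427234116774 F [-4.0221  0.7057  9.7131] t 13.65
```

Seated: the contact force shows up at z = 0.2109, predicted 0.2108. I release and rise.

```bash
python3 -m jog '[{"rx":0,"ry":0,"rz":0,"x":0,"y":0,"z":0,"jaw":-0.3},{"rx":0,"ry":0,"rz":0,"x":0,"y":0,"z":0,"jaw":-0.1},{"rx":0,"ry":0,"rz":0,"x":0,"y":0,"z":0,"jaw":0.3},{"rx":0,"ry":0,"rz":0,"x":0,"y":0,"z":0,"jaw":0.3},{"rx":0,"ry":0,"rz":0,"x":0,"y":0,"z":0,"jaw":0.3},{"rx":0,"ry":0,"rz":0,"x":0,"y":0,"z":0.2,"jaw":0.3},{"rx":0,"ry":0,"rz":0,"x":0,"y":0,"z":0.6,"jaw":0.3},{"rx":0,"ry":0,"rz":0,"x":0,"y":0,"z":0.9,"jaw":0.3}]'
python3 -m jog '[{"rx":0,"ry":0,"rz":0,"x":-0.5,"y":0.1,"z":0.7,"jaw":0.3},{"rx":0,"ry":0,"rz":0,"x":-0.9,"y":0.1,"z":0.3,"jaw":0.3},{"rx":0,"ry":0,"rz":0,"x":-0.9,"y":0.1,"z":0,"jaw":0.3},{"rx":0,"ry":0,"rz":0,"x":0,"y":0,"z":0,"jaw":0.3}]'|head -2
python3 - <<'E'
from h import *
from bench import *
g=grab_frame("scene");s=grab_frame("side")
S=camera_params("scene");D=camera_params("side")
a=blobs(g,"green");b=blobs(s,"green");print([c for c,_ in a],[c for c,_ in b])
B,e=tri(S,min(a,key=lambda t:t[0][1])[0],D,min(b,key=lambda t:t[0][1])[0]);print("button",B,e,"rack",(B-O)@X,(B-O)@Y)
for k in("red","yellow","blue"):print(k,[c for c,_ in blobs(g,k,30)])
q=np.zeros((600,800,3),np.uint8)
q[:,:400]=cv2.resize(g[120:270,230:330,::-1],(400,600),interpolation=cv2.INTER_CUBIC)
q[:,400:]=cv2.resize(s[120:270,150:250,::-1],(400,600),interpolation=cv2.INTER_CUBIC);cv2.imwrite("pics/c8.png",q)
E
```

```text
clock: 14.65
tcp_pos: [0.6057, 0.0257, 0.3125]
orientation: [-2.331, -2.105, 0.003]
contact_force: [-0.1, 0.3, 0.2]
grip_width: 0.0555
gripper_force: 0.0
clock: 15.15
tcp_pos: [0.4705, 0.0436, 0.3739]
[array([276.7, 177.5]), array([273.2, 208.1]), array([283. , 215.9])] [array([189.5, 152.2]), array([178.6, 182. ])]
button [0.6065 0.0265 0.2581] 0.0018521518234180265 rack 0.0007197985033469222 -0.02911903470843788
red [array([242.4, 189.7]), array([241.7, 220.6])]
yellow [array([429.9, 151.3]), array([307.9, 165.4]), array([302. , 195.8])]
blue [array([337.2, 154.4]), array([329.4, 184.5]), array([379.7, 188.8])]
```

View pics/c8.png

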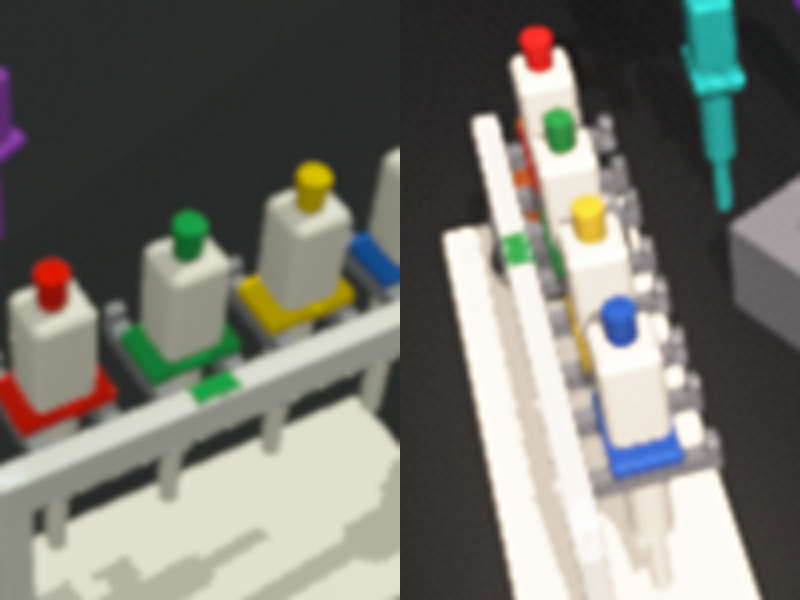

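The green pipette hangs upright and square in its fork, button at scene crop (190,235) and rack (+0.7, -29.1) mm, height 0.258. The neighbours and bottle have not moved, and the arm is clear. Handing in.

```bash
python3 -c "
from bench import *
print(r.hand_in())"
```

```text
the job is handed in; nothing more can be done
None
```

I handed the job in at about 15 s of the 54 s; no verdict came back, but by my own measurements the foot is tight with the clutch slipped about 0.3 rad, the green pipette hangs in the empty fork within about 1 mm of its seat, and the neighbouring pipettes and the bottle have not moved.

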